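# Set the pastry cutting stop with the sprung length gauge

### The job

Stand the wooden stop bar in the channel of the length gauge, across it and flat on its floor, between the slide at rest and the steel pointer, and let go of it. Then pull the sprung slide out by its upright handle, pushing the bar ahead of it, until the slide's front edge is level with the pointer's tip, and hold it there steadily for a second. Finally walk the slide back home under control (never let it snap back), leaving the bar standing at the pointer; let go, and do not shift the whisk or the mug.

Things in the scene. Friction and masses are not known exactly. Their poses are not given: they have to be found in the camera images.
- gauge: Fixed length gauge: wooden board 560 x 140 mm, 12 mm thick, with an aluminium case at one end from which a sprung slide is pulled along a channel. Origin: on the counter, on the channel's centre line, below the slide's front face when home. x: the pull direction, away from the case; y across; z up. Along x the board runs from -300 to 260 mm, the case from -300 to -140 (110 mm wide, top at 78 mm).
- channel (a point): Centre line of the gauge's channel on its floor (12 mm above the counter), at the slide's front face when home; axes as the gauge's. The channel is 120 mm wide between two rails (8 mm thick, tops 22 mm above the counter) and runs to a low end wall 248 mm along x. Unlettered ticks every 10 mm lie on the floor along the -y rail.
- slide (a joint): How far the slide is pulled out of its case along gauge x, in m: 0 is home, stop at 0.19. A spring pulls it home: 2 N at home, rising by 40 N/m (8 N at 0.15); it runs back by itself if let go.
- slide_front (a point): On the slide: middle of the top edge of its front face, 31 mm above the counter. The slide is a dark steel sled 80 mm long (along gauge x), 94 mm wide, 18 mm high, on the channel floor; this flat face pushes the bar. Axes as the gauge's.
- slide_grip (a point): Grip point on the slide's handle, a black upright fin 14 mm thick along gauge x, 56 mm wide along y, top 90 mm above the counter. The point is 70 mm above the counter in the fin's middle, 60 mm behind the front face. When home the fin stands 73 mm clear of the case; in front of it lies only the sled's low top.
- pointer: The mark: a fixed steel block 34 x 44 x 44 mm with a dark screw head on top (60 mm high), outside the channel's -y rail, a dark cone 52 mm long pointing from it to the channel. Axes as the gauge's; its x = 0 is the marked length, 100 to 165 mm along gauge x from the slide's front face at home.
- pointer_tip (a point): The tip of the pointer's cone, over the channel's -y rail, 28 mm above the counter, at the marked length.
- stop_bar: Loose stop bar of pale wood, about 0.16 kg, upright on the counter: a foot 30 mm thick (x) by 100 mm long (y), 26 mm high, and on it a grip rib 22 mm thick (x) by 60 mm long (y), up to 62 mm. Origin: centre of the underside. Either way round will do. In the channel its long side goes across (its x along gauge x).
- whisk: Bystander, leave alone: whisk with wooden handle and wire head, 265 mm long, 42 high, lying. Origin: centre of the underside (where handle and head meet).
- cup: Bystander, leave alone: white mug, 80 mm across, 85 high. Origin: centre of the underside.

How it is judged:
By the outcome, as a careful person would: the job done as asked, in the order asked, and still so for the second after the job is handed in, with the robot touching nothing.
It also fails if it takes over 59 s, if anything falls off the work surface, if the arm or the gripper's body presses on something with over 40 N, if the wrist force passes 120 N, or if a joint passes its speed limit or range.

### The arm

A 6-joint arm with a two-finger parallel gripper is mounted at the origin on the work surface. World frame = base frame: x ahead of the robot, y to its left, z up, the work surface at z = 0. Lengths are in m, angles in rad, forces in N, time in s.
With the tool pointing down it reaches from about 0.3 to 0.95 m from the base axis. Payload 3.1 kg.
Tool frame: the origin (TCP) lies midway between the tips of the shut fingers; the grasp point (between the pads) lies arm.hold_point_z behind it (arm.hold_point_z is the distance from the TCP to the grasp point, in m); y points along the fingers, z is the direction in which the jaws open and shut, and the axes are right-handed (so a half turn about y gives the same grasp; the last joint's range is limited). The gripper opens to 85 mm and grips with 20 to 120 N. Pads are 22 mm wide; open, the fingers measure 114 mm over their backs; the gripper's body (76 mm by 85 mm) begins 54 mm behind the grasp point. The pads swing forward as they close: fully open they stand 13 mm farther back than shut.
Start: joints at [-1.224, 0.308, 1.634, -0, 1.2, -0.07], TCP at [0.253, -0.572, 0.231] pointing down, gripper open.
Joint ranges: [-3.06, 3.06], [-0.79, 1.96], [0.05, 2.63], [-1.19, 4.34], [0.05, 2.64], [-2.94, 2.94]. Speed limits (rad/s): [2.79, 2.79, 3.14, 3.14, 3.14, 3.14].

### API

Orientations are given as [roll, pitch, yaw] about the fixed x, y, z axes, in that order (R = Rz(yaw) Ry(pitch) Rx(roll)).
In Python, from rig import arm, capture, camera_info gives the robot as it stands.
- The arm moves only by the tool move_arm, never from a script. Its argument "motion" is text: rows parted by semicolons, each of 7 numbers parted by spaces: the shift along the tool's x, y, z in m, then the turn, a rotation vector about the tool's x, y, z in degrees, then the opening, from -1 (shut) to 1 (fully open), so that 0 is half open. In form: x y z rx ry rz hand; .... A call has 1 to 20 rows; each row is the pose to reach, as a shift and turn from the pose measured when the call began, along the tool's axes at that moment; what a row does not reach only later rows make up. A row lasts 1/10 s, in which the tool goes at most 50 mm and 8.59 degrees, less where a joint would pass 70% of its speed; a pose out of reach is approached as far as the arm can. A call with a gripper value outside its range is refused whole. The fingers move at their own pace and stop on an object; the grip force is fixed at half the most. Time passes only in rows, so rows that repeat a pose let the fingers close. It gives the time, the measured TCP pose, the force and the opening at its end, in the units of the state.
- arm.get_state(): the state, without advancing time (a new reading comes with each control period).
- capture(name): name is "scene" or "top" or "wrist"; returns the picture (420x560x3 uint8, red, green, blue); there is no depth.
- camera_info(name): a dict with "fx", "fy", "cx", "cy" (pixels), "T" (4x4, takes a point from camera to world coordinates); the wrist camera has in their place "mount" (4x4, takes a point from camera to tool coordinates, whose origin is the TCP and whose axes are the tool frame's). Camera axes: x right, y down, z forward; pixel columns grow to the right and rows downward; lengths in m; the calibration is good to about 2 mm. A picture is of the moment at which its call begins: read the wrist's pose just before it. camera_info takes no time and is no camera call.
- arm.sign_off(): hands the job in, once; it reports no verdict.
The state is a dict: "t": time; "joints": joint angles; "joint_vel": joint speeds; "effort": joint torques, N m; "eef_pos": TCP position; "tcp_rot": TCP orientation; "ft_force": force on the tool from outside, world axes, zero at the start; "moment": the same for the moment, N m; "width": finger opening in m.
Only numpy, scipy, OpenCV 4.12 (cv2) and the standard library are available. Lean on these libraries where they do the work, as an engineer would, in place of code of your own. Each camera call takes 0.05 s, during which the arm holds its last target.

## Working session

There is one attempt and no reset: what is moved stays moved. The work goes in short steps, Python scripts to look and compute and a tool call to move; the robot and the scene stay as the last step left them, time stands still between calls to the robot, and variables do not carry over. Pictures are saved under pics/ and viewed, and the job is handed in when it is done.

Besides the shell and the picture viewer there is one more tool, called after "Request:" as name(argument=value, ...) on one line, values as JSON. move_arm: Moves the arm, as the interface text tells. Its arguments: {"type":"object","properties":{"motion":{"type":"string"}},"required":["motion"]}

```bash
mkdir -p pics; ls
python3 - <<'E'
from rig import arm,capture,camera_info
import cv2
for n in("scene","top"):
    cv2.imwrite(f"pics/{n}0.png",capture(n)[:,:,::-1])
    print(n,camera_info(n))
s=arm.get_state();print(s,arm.hold_point_z);print(camera_info("wrist"))
E
```

```text
pics
scene {'fx': 385.4131892221814, 'fy': 385.4131892221814, 'cx': 273.81600256766035, 'cy': 207.88467138274743, 'T': array([[-0.74568705,  0.54898357, -0.3775816 ,  0.88609872],
       [ 0.66627531,  0.60987353, -0.42910546,  0.52366002],
       [-0.00529482, -0.57155168, -0.82054899,  0.74768328],
       [ 0.        ,  0.        ,  0.        ,  1.        ]])}
top {'fx': 535.5467909436355, 'fy': 535.5467909436355, 'cx': 279.02921936665626, 'cy': 208.66431042706654, 'T': array([[-0.02833068, -0.99459563,  0.09988447,  0.43417587],
       [-0.99931966,  0.02582052, -0.02633469,  0.18944723],
       [ 0.0236133 , -0.10056259, -0.99465048,  1.34328483],
       [ 0.        ,  0.        ,  0.        ,  1.        ]])}
{'t': 0.1, 'joints': array([-1.22371432e+00,  3.08900523e-01,  1.63508261e+00, -4.20368678e-06,
        1.19972960e+00, -6.96841006e-02]), 'joint_vel': array([-0.0013077 , -0.00134592, -0.00290082,  0.00287918,  0.00105295,
       -0.0020106 ]), 'effort': array([-1.01852140e-03, -4.16407192e+01, -2.77644718e+01, -1.27706780e-04,
        3.98828110e-03, -1.45140646e-07]), 'eef_pos': array([ 0.25272546, -0.57078789,  0.23016165]), 'tcp_rot': array([-1.57291154e+00,  1.43711654e-04, -2.72482517e+00]), 'ft_force': array([-0.93142026,  0.66778598, -0.87903865]), 'moment': array([ 0.00704755,  0.00522648, -0.02543369]), 'width': 0.08529972175506793} 0.0187
{'fx': 342.1985639527079, 'fy': 342.1985639527079, 'cx': 283.09449946770604, 'cy': 205.4381461592858, 'mount': array([[-7.08872170e-05,  9.48604777e-01,  3.16463224e-01,
        -8.10936565e-02],
       [ 1.62752687e-03, -3.16462696e-01,  9.48603559e-01,
        -1.42833087e-01],
       [ 9.99998673e-01,  5.82296268e-04, -1.52144661e-03,
        -1.35673857e-04],
       [ 0.00000000e+00,  0.00000000e+00,  0.00000000e+00,
         1.00000000e+00]])}
```

View pics/scene0.png

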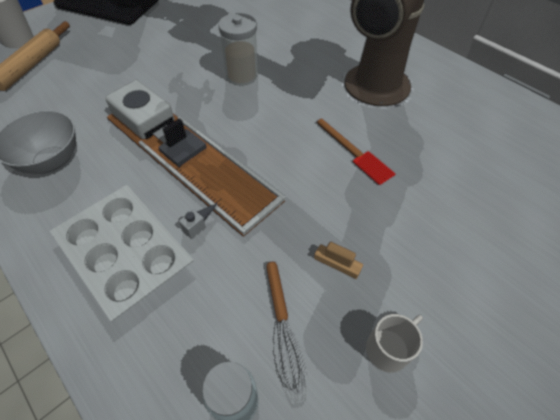

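View pics/top0.png

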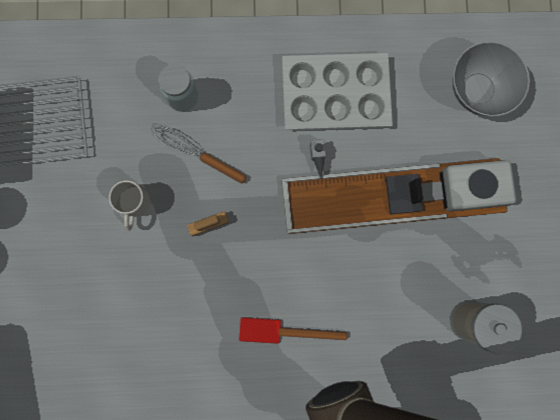

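The top view (image left = world +y, image up = world +x) shows the gauge with its case at (483,183), slide front near (388,195), pointer tip near (322,180), bar at (209,222), whisk at (200,150) and mug at (126,198). Next I'll zoom in.

Run:
```python
import cv2
a=cv2.imread("pics/top0.png")
cv2.imwrite("pics/z1.png",cv2.resize(a[130:245,270:470],None,fx=4,fy=4,interpolation=cv2.INTER_CUBIC))
cv2.imwrite("pics/z2.png",cv2.resize(a[195:250,170:250],None,fx=8,fy=8,interpolation=cv2.INTER_CUBIC))
a=cv2.imread("pics/scene0.png")
cv2.imwrite("pics/z3.png",cv2.resize(a[80:290,100:380],None,fx=2.8,fy=2.8,interpolation=cv2.INTER_CUBIC))
```

```text
(no output)
```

View pics/z1.png

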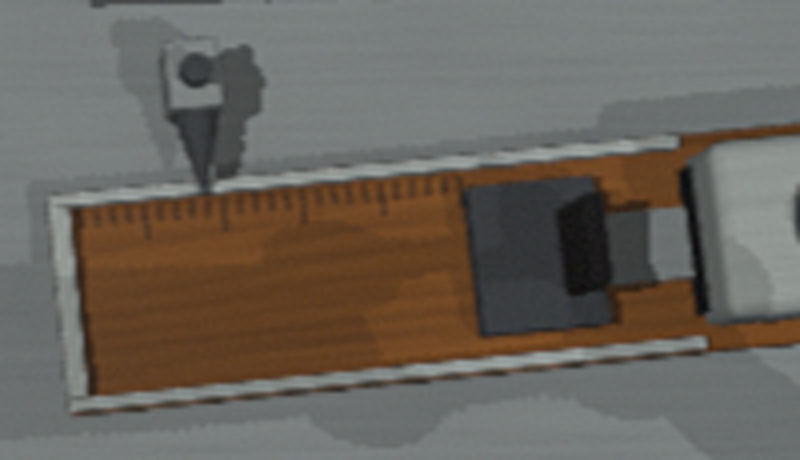

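View pics/z2.png

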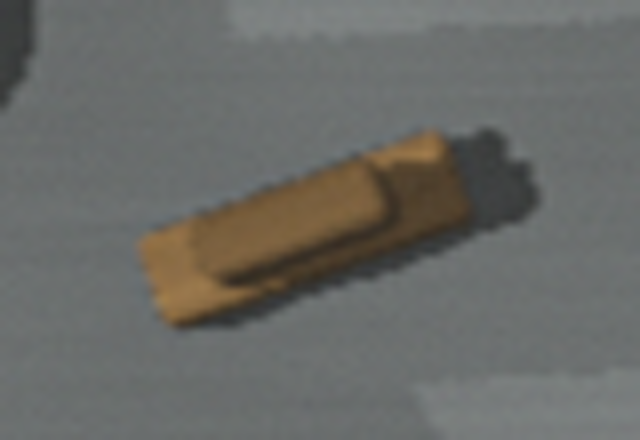

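View pics/z3.png

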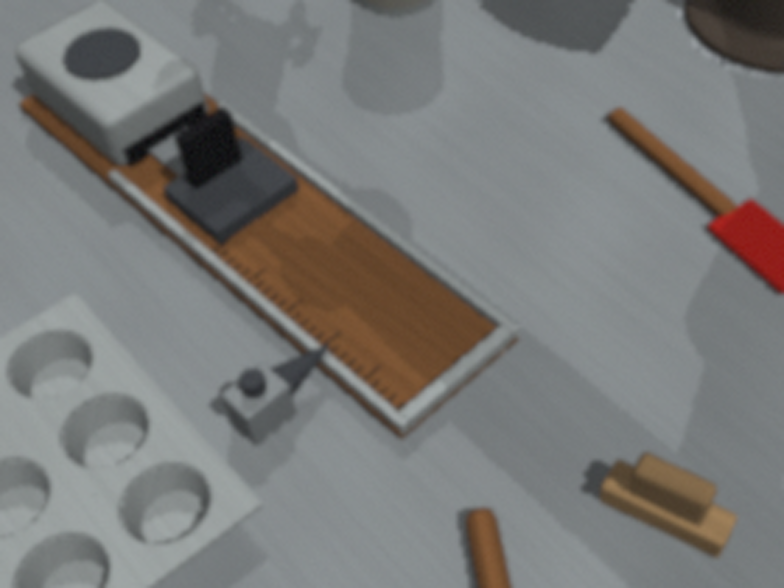

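```bash
cat > h.py <<'E'
import numpy as np
from rig import arm,capture,camera_info
from scipy.spatial.transform import Rotation as R
def ray(cam,px,z,T=None):
    c=camera_info(cam); T=c["T"] if T is None else T
    d=T[:3,:3]@np.array([(px[0]-c["cx"])/c["fx"],(px[1]-c["cy"])/c["fy"],1]); o=T[:3,3]
    return o+d*(z-o[2])/d[2]
def wT():
    s=arm.get_state(); M=np.eye(4); M[:3,:3]=R.from_euler("xyz",s["tcp_rot"]).as_matrix(); M[:3,3]=s["eef_pos"]
    return M@camera_info("wrist")["mount"],M
E
python3 - <<'E'
from h import *
np.set_printoptions(precision=4,suppress=True)
z1=lambda x,y,z:ray("top",(270+(x-1.5)/4,130+(y-1.5)/4),z)
z2=lambda x,y,z:ray("top",(170+(x-3.5)/8,195+(y-3.5)/8),z)
z3=lambda x,y,z:ray("scene",(100+(x-.9)/2.8,80+(y-.9)/2.8),z)
A=z1(465,187,.031);B=z1(482,335,.031);P=z1(207,190,.028)
r1=z1(50,200,.022);r1b=z1(678,138,.022);r2=z1(72,405,.022);r2b=z1(706,342,.022)
print("slide",A,B,"tip",P);print("rails",r1,r1b,r2,r2b)
for a,b in((r1,r1b),(r2,r2b)):
    d=a-b;print("yaw",np.degrees(np.arctan2(d[1],d[0])),np.linalg.norm(d))
d=B-A; print("slide perp",np.degrees(np.arctan2(d[1],d[0]))-90,np.linalg.norm(d))
print("endwall",np.linalg.norm(r1-r2))
# scene
print("scene slide",z3(222,237,.031),z3(297,184,.031),"tip",z3(327,345,.028),"wall",z3(403,424,.022),z3(517,327,.022))
c=[z2(140,238,.026),z2(437,130,.026),z2(470,213,.026),z2(175,325,.026)]
print("bar",np.mean(c,0),c); d=c[1]-c[0];d2=c[2]-c[3];print([np.degrees(np.arctan2(v[1],v[0])) for v in(d,d2)],np.linalg.norm(d))
print("bar scene",z3(601,490,.026),z3(720,553,.026),z3(734,518,.026))
print("wrist R",R.from_euler("xyz",arm.get_state()["tcp_rot"]).as_matrix())
E
```

```text
slide [ 0.6398 -0.1137  0.031 ] [ 0.5471 -0.1197  0.031 ] tip [0.6424 0.047  0.028 ]
rails [0.6394 0.1447 0.022 ] [ 0.6691 -0.2521  0.022 ] [0.5112 0.1348 0.022 ] [ 0.5398 -0.2621  0.022 ]
yaw 94.2804721084397 0.39786075967450735
yaw 94.13090564906669 0.39792694805164475
slide perp -266.2524616436959 0.09292586836828612
endwall 0.12864971052209193
scene slide [ 0.6429 -0.1051  0.031 ] [ 0.5559 -0.1129  0.031 ] tip [0.6436 0.0487 0.028 ] wall [0.6432 0.1461 0.022 ] [0.5122 0.1363 0.022 ]
bar [0.536  0.3307 0.026 ] [array([0.5337, 0.3815, 0.026 ]), array([0.5646, 0.2899, 0.026 ]), array([0.5387, 0.2803, 0.026 ]), array([0.5067, 0.3711, 0.026 ])]
[np.float64(-71.32937861833688), np.float64(-70.58400134703085)] 0.0966269307498859
bar scene [0.5706 0.2927 0.026 ] [0.543  0.3863 0.026 ] [0.5141 0.3746 0.026 ]
wrist R [[-0.9144 -0.0007  0.4048]
 [-0.4048  0.002  -0.9144]
 [-0.0001 -1.     -0.0021]]
```

```bash
cat >> h.py <<'E'
def plan(pos,zyaw):
    """tool shift(m) & rotvec(deg) from measured pose to TCP pos, tool down, tool z at world angle zyaw deg"""
    s=arm.get_state(); R0=R.from_euler("xyz",s["tcp_rot"]); a=np.radians(zyaw)
    z=np.array([np.cos(a),np.sin(a),0]); y=np.array([0,0,-1.]); x=np.cross(y,z)
    R1=R.from_matrix(np.column_stack([x,y,z]))
    print("shift",np.round(R0.inv().apply(np.array(pos)-s["eef_pos"]),4),"rot",np.round((R0.inv()*R1).as_rotvec(degrees=True),2))
def st():
    s=arm.get_state(); print("t",round(s["t"],2),"pos",s["eef_pos"].round(4),"zyaw",np.degrees(np.arctan2(*R.from_euler("xyz",s["tcp_rot"]).as_matrix()[[1,0],2])).round(2),"F",s["ft_force"].round(2),"w",round(s["width"],4),"j",s["joints"].round(2))
E
python3 - <<'E'
from h import *
plan((.538,.333,.20),19)
E
```

```text
shift [-0.6267  0.0318 -0.7109] rot [  0.09 -85.12  -0.1 ]
```

Request:
move_arm(motion="-0.16 0 -0.18 0 -20 0 1; -0.32 0 -0.36 0 -42 0 1; -0.32 0 -0.36 0 -42 0 1; -0.32 0 -0.36 0 -42 0 1; -0.32 0 -0.36 0 -42 0 1; -0.627 0.032 -0.711 0.1 -85.1 -0.1 1; -0.627 0.032 -0.711 0.1 -85.1 -0.1 1; -0.627 0.032 -0.711 0.1 -85.1 -0.1 1; -0.627 0.032 -0.711 0.1 -85.1 -0.1 1; -0.627 0.032 -0.711 0.1 -85.1 -0.1 1; -0.627 0.032 -0.711 0.1 -85.1 -0.1 1; -0.627 0.032 -0.711 0.1 -85.1 -0.1 1; -0.627 0.032 -0.711 0.1 -85.1 -0.1 1; -0.627 0.032 -0.711 0.1 -85.1 -0.1 1; -0.627 0.032 -0.711 0.1 -85.1 -0.1 1; -0.627 0.032 -0.711 0.1 -85.1 -0.1 1; -0.627 0.032 -0.711 0.1 -85.1 -0.1 1; -0.627 0.032 -0.711 0.1 -85.1 -0.1 1; -0.627 0.032 -0.711 0.1 -85.1 -0.1 1; -0.627 0.032 -0.711 0.1 -85.1 -0.1 1")

```text
t: 2.1
eef_pos: [0.5388, 0.3386, 0.1983]
tcp_rot: [-1.57, 0.002, -1.235]
ft_force: [0.2, -0.5, -0.1]
width: 0.0856
```

Request:
move_arm(motion="0 0 0 0 0 0 1; 0 0 0 0 0 0 1")

```text
t: 2.3
eef_pos: [0.538, 0.338, 0.1974]
tcp_rot: [-1.572, 0.002, -1.235]
ft_force: [-0.2, -0.0, -0.9]
width: 0.085
```

Run:
```python
from h import *
import cv2,pickle
st(); T,M=wT(); im=capture("wrist"); pickle.dump((T,M),open("w1.pkl","wb"))
cv2.imwrite("pics/w1.png",im[:,:,::-1])
```

```text
t 2.3 pos [0.538  0.338  0.1974] zyaw 19.25 F [-0.17 -0.03 -0.9 ] w 0.085 j [0.49 0.36 1.64 0.   1.15 0.15]
```

View pics/w1.png

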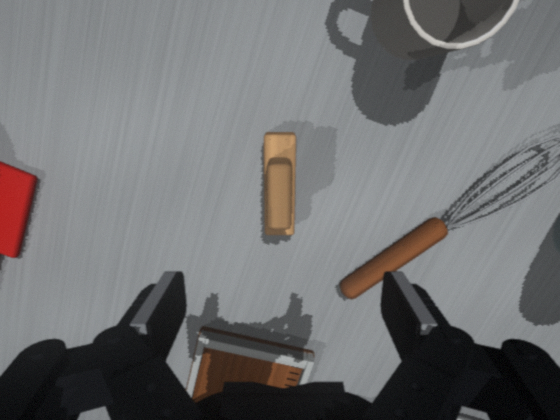

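Run:
```python
import cv2
a=cv2.imread("pics/w1.png")
cv2.imwrite("pics/z4.png",cv2.resize(a[120:250,240:320],None,fx=4.5,fy=4.5,interpolation=cv2.INTER_CUBIC))
```

```text
(no output)
```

View pics/z4.png

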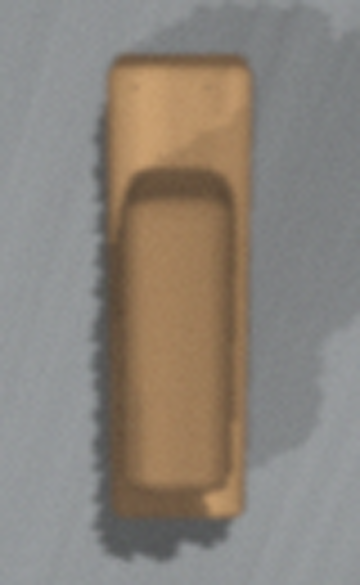

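Run:
```python
from h import *
import pickle
T,M=pickle.load(open("w1.pkl","rb"))
w=lambda x,y,z:ray("wrist",(240+(x-1.75)/4.5,120+(y-1.75)/4.5),z,T)
rib=[w(126,195,.062),w(234,195,.062),w(129,492,.062),w(232,492,.062)]
foot=[w(109,62,.026),w(251,62,.026),w(113,517,.026),w(246,517,.026)]
for n,c in(("rib",rib),("foot",foot)):
    l=(c[0]+c[1]-c[2]-c[3])/2; v=c[1]-c[0]
    print(n,np.mean(c,0).round(4),np.linalg.norm(l).round(4),np.linalg.norm(v).round(4),"yaw long",np.degrees(np.arctan2(l[1],l[0])).round(2))
```

```text
rib [0.5358 0.334  0.062 ] 0.0586 0.0198 yaw long 109.16
foot [0.5356 0.3334 0.026 ] 0.0992 0.0285 yaw long 109.0
```

Run:
```python
from h import *
st(); plan((.5357,.3337,.075),19.05); plan((.5357,.3337,.030),19.05)
```

```text
t 2.35 pos [0.5381 0.3375 0.1978] zyaw 19.21 F [ 0.17 -0.2   0.06] w 0.0854 j [0.49 0.36 1.64 0.   1.15 0.15]
shift [ 0.003   0.1228 -0.0035] rot [ 0.03  0.16 -0.09]
shift [ 0.003   0.1678 -0.0034] rot [ 0.03  0.16 -0.09]
```

Request:
move_arm(motion="0.003 0.04 -0.0035 0 0.16 0 1; 0.003 0.08 -0.0035 0 0.16 0 1; 0.003 0.11 -0.0035 0 0.16 0 1; 0.003 0.13 -0.0035 0 0.16 0 1; 0.003 0.145 -0.0035 0 0.16 0 1; 0.003 0.157 -0.0035 0 0.16 0 1; 0.003 0.164 -0.0035 0 0.16 0 1; 0.003 0.168 -0.0035 0 0.16 0 1; 0.003 0.168 -0.0035 0 0.16 0 1; 0.003 0.168 -0.0035 0 0.16 0 1; 0.003 0.168 -0.0035 0 0.16 0 1")

```text
t: 3.45
eef_pos: [0.5363, 0.3342, 0.0307]
tcp_rot: [-1.57, 0.002, -1.238]
ft_force: [-0.5, -0.6, 0.0]
width: 0.0854
```

Run:
```python
from h import *
st(); plan((.5357,.3337,.030),19.05)
```

```text
t 3.45 pos [0.5363 0.3342 0.0307] zyaw 19.05 F [-0.45 -0.59  0.01] w 0.0854 j [0.49 0.56 1.72 0.   0.85 0.15]
shift [ 0.0002  0.0007 -0.0007] rot [-0.07  0.   -0.1 ]
```

Close, then lift.

Request:
move_arm(motion="0 0 -0.0005 0 0 0 0.2; 0 0 -0.0005 0 0 0 -0.1; 0 0 -0.0005 0 0 0 -0.4; 0 0 -0.0005 0 0 0 -0.6; 0 0 -0.0005 0 0 0 -0.8; 0 0 -0.0005 0 0 0 -1; 0 0 -0.0005 0 0 0 -1; 0 0 -0.0005 0 0 0 -1; 0 0 -0.0005 0 0 0 -1; 0 0 -0.0005 0 0 0 -1; 0 0 -0.0005 0 0 0 -1")

```text
t: 4.55
eef_pos: [0.5359, 0.3341, 0.0309]
tcp_rot: [-1.569, 0.002, -1.238]
ft_force: [-0.8, 0.7, 1.2]
width: 0.021
```

Run:
```python
from h import *
st(); plan((.590,-.046,.20),94.2)
```

```text
t 4.55 pos [0.5359 0.3341 0.0309] zyaw 19.06 F [-0.78  0.72  1.24] w 0.021 j [0.49 0.56 1.73 0.   0.85 0.15]
shift [ 0.3766 -0.1699 -0.0727] rot [-1.400e-01 -7.514e+01 -4.000e-02]
```

Request:
move_arm(motion="0 -0.02 0 0 0 0 -1; 0 -0.05 0 0 0 0 -1; 0 -0.09 0 0 0 0 -1; 0 -0.13 0 0 0 0 -1; 0.03 -0.16 -0.006 0 -6 0 -1; 0.06 -0.17 -0.012 0 -12 0 -1; 0.09 -0.17 -0.018 0 -18 0 -1; 0.12 -0.17 -0.024 0 -24 0 -1; 0.15 -0.17 -0.03 0 -30 0 -1; 0.18 -0.17 -0.036 0 -36 0 -1; 0.21 -0.17 -0.042 0 -42 0 -1; 0.24 -0.17 -0.048 0 -48 0 -1; 0.27 -0.17 -0.054 0 -54 0 -1; 0.3 -0.17 -0.06 0 -60 0 -1; 0.33 -0.17 -0.065 0 -66 0 -1; 0.355 -0.17 -0.07 0 -71 0 -1; 0.37 -0.17 -0.072 0 -74 0 -1; 0.377 -0.17 -0.073 0 -75.1 0 -1; 0.377 -0.17 -0.073 0 -75.1 0 -1; 0.377 -0.17 -0.073 0 -75.1 0 -1")

```text
t: 6.55
eef_pos: [0.5892, -0.0463, 0.1992]
tcp_rot: [-1.568, 0.001, 0.072]
ft_force: [-0.3, -0.3, -2.2]
width: 0.0215
```

Request:
move_arm(motion="0 0 0 0 0 0 -1; 0 0 0 0 0 0 -1")

```text
t: 6.75
eef_pos: [0.5888, -0.0456, 0.1989]
tcp_rot: [-1.568, 0.001, 0.072]
ft_force: [-0.5, 1.0, -1.7]
width: 0.0212
```

Run:
```python
from h import *
import cv2,pickle
st(); T,M=wT(); im=capture("wrist"); pickle.dump((T,M),open("w2.pkl","wb"))
cv2.imwrite("pics/w2.png",im[:,:,::-1])
```

```text
t 6.75 pos [ 0.5888 -0.0456  0.1989] zyaw 94.15 F [-0.55  0.95 -1.75] w 0.0212 j [-0.15  0.28  1.74  0.    1.12 -1.8 ]
```

View pics/w2.png

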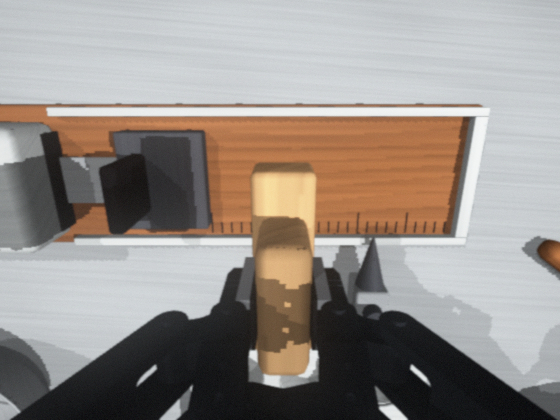

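Run:
```python
import cv2
a=cv2.imread("pics/w2.png")
cv2.imwrite("pics/z5.png",cv2.resize(a[95:255,100:300],None,fx=3.7,fy=3.7,interpolation=cv2.INTER_CUBIC))
cv2.imwrite("pics/z6.png",cv2.resize(a[95:255,310:500],None,fx=3.7,fy=3.7,interpolation=cv2.INTER_CUBIC))
```

```text
(no output)
```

View pics/z5.png

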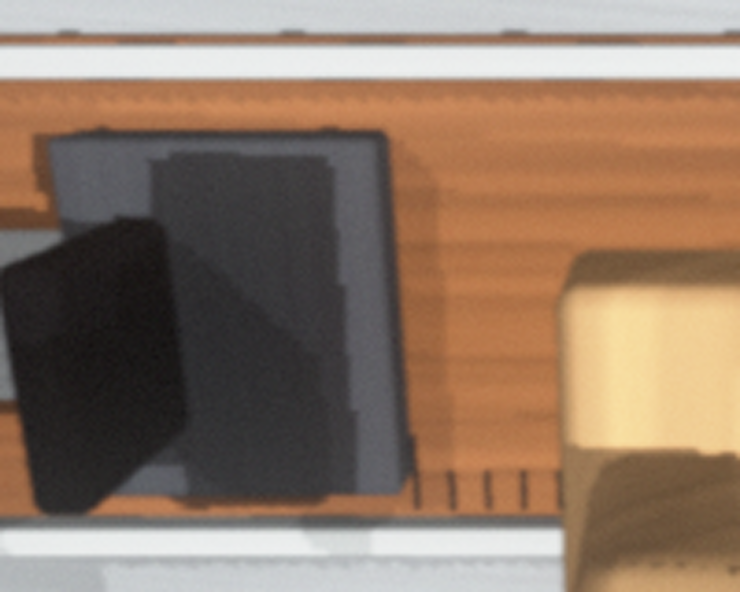

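View pics/z6.png

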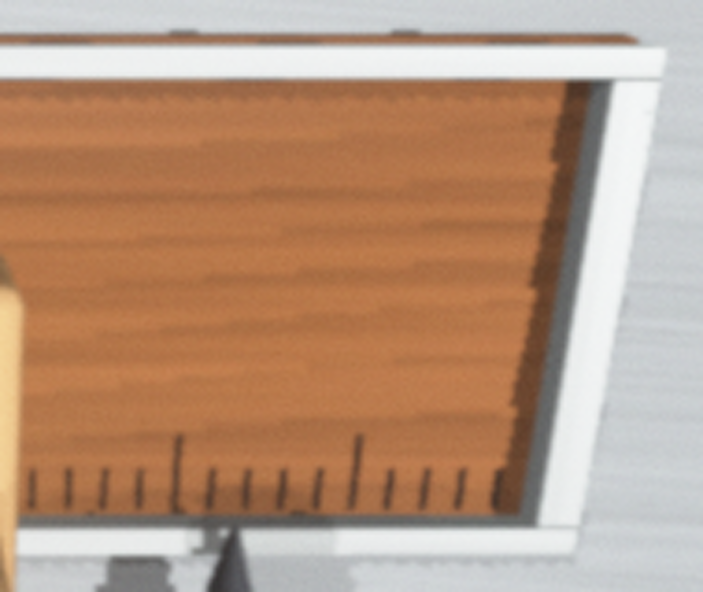

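Run:
```python
from h import *
import pickle
T,M=pickle.load(open("w2.pkl","rb"))
f=lambda x0: (lambda x,y,z:ray("wrist",(x0+(x-1.35)/3.7,95+(y-1.35)/3.7),z,T))
a,b=f(100),f(310)
A=a(388,135,.031);B=a(404,492,.031);P=b(235,528,.028)
r1=a(5,45,.022);r2=b(664,48,.022);q1=a(5,556,.022);q2=b(573,554,.022)
t0=a(416,492,.012);t150=b(178,485,.012);t200=b(357,485,.012)
for n,(u,v) in dict(slide=(A,B),up=(r1,r2),lo=(q1,q2),tick=(t0,t200)).items():
    d=v-u; print(n,u.round(4),v.round(4),np.degrees(np.arctan2(d[1],d[0])).round(2),np.linalg.norm(d).round(4))
yaw=np.radians(94.2); d=np.array([np.cos(yaw),np.sin(yaw),0]);n=np.array([-d[1],d[0],0])
print("tip",P,"L from slide",d@(P-(A+B)/2),"from t150",d@(P-t150)+.15)
F=(A+B)/2; C=(r1+q1+r2+q2)/4; print("front",F,"centre y off rel front",n@(C-F), "rails half",n@(r1-C),n@(q1-C))
# held bar: foot top (46? at rel) visible
print("held foot long axis corners",a(566,290,.199+.026-.031),"tool",M[:3,3])
```

```text
slide [ 0.5457 -0.1179  0.031 ] [ 0.6384 -0.1138  0.031 ] 2.58 0.0928
up [ 0.532  -0.2123  0.022 ] [0.5075 0.136  0.022 ] 94.02 0.3492
lo [ 0.6691 -0.2253  0.022 ] [0.6424 0.1464 0.022 ] 94.11 0.3726
tick [ 0.6462 -0.1142  0.012 ] [0.63   0.0868 0.012 ] 94.63 0.2016
tip [0.63867987 0.04939892 0.028     ] L from slide 0.16139050914705422 from t150 0.16244262314142666
front [ 0.59207135 -0.11584889  0.031     ] centre y off rel front -0.001332506315385412 rails half 0.06830714684636174 -0.06745540464110997
held foot long axis corners [ 0.54199576 -0.06225237  0.194     ] tool [ 0.58883391 -0.0455751   0.19891105]
```

Request:
move_arm(motion="0 0.03 0 0 0 0 -1; 0 0.06 0 0 0 0 -1; 0 0.09 0 0 0 0 -1; 0 0.115 0 0 0 0 -1; 0 0.13 0 0 0 0 -1; 0 0.142 0 0 0 0 -1; 0 0.149 0 0 0 0 -1; 0 0.153 0 0 0 0 -1; 0 0.1555 0 0 0 0 -1; 0 0.1555 0 0 0 0 -1; 0 0.1555 0 0 0 0 -1; 0 0.1555 0 0 0 0 -1")

```text
t: 8.0
eef_pos: [0.5893, -0.0453, 0.0443]
tcp_rot: [-1.568, -0.0, 0.072]
ft_force: [0.9, 0.4, -2.2]
width: 0.0214
```

Run:
```python
from h import *
import cv2
st(); im=capture("scene"); cv2.imwrite("pics/s3.png",cv2.resize(im[80:290,100:380,::-1],None,fx=2.8,fy=2.8,interpolation=cv2.INTER_CUBIC))
im=capture("wrist");cv2.imwrite("pics/w3.png",im[:,:,::-1])
```

```text
t 8.0 pos [ 0.5893 -0.0453  0.0443] zyaw 94.14 F [ 0.87  0.38 -2.16] w 0.0214 j [-0.15  0.48  1.82  0.    0.84 -1.8 ]
```

View pics/s3.png

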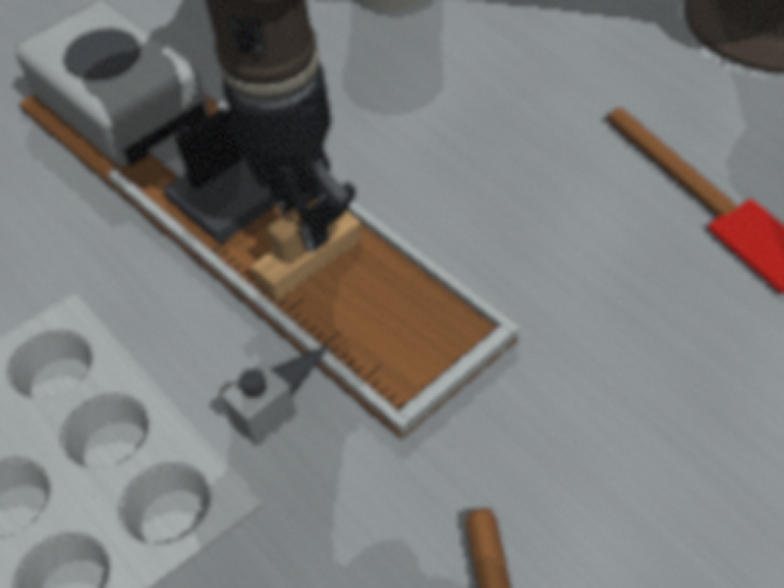

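View pics/w3.png

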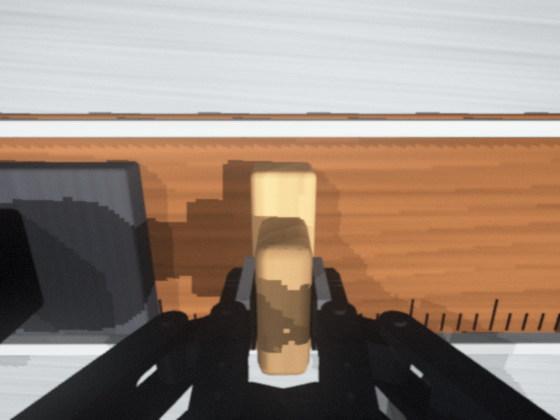

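Request:
move_arm(motion="0 0.0007 0 0 0 0 -1; 0 0.0013 0 0 0 0 -1; 0 0.0016 0 0 0 0 -1; 0 0.0016 0 0 0 0 -1; 0 0.0016 0 0 0 0 -1")

```text
t: 8.6
eef_pos: [0.5894, -0.0453, 0.0428]
tcp_rot: [-1.568, -0.0, 0.072]
ft_force: [0.1, -1.1, 2.3]
width: 0.0213
```

Request:
move_arm(motion="0 0 0 0 0 0 -0.4; 0 0 0 0 0 0 -0.3; 0 0 0 0 0 0 -0.1; 0 0 0 0 0 0 0; 0 0 0 0 0 0 0; 0 0 0 0 0 0 0; 0 -0.01 0 0 0 0 0; 0 -0.03 0 0 0 0 0; 0 -0.06 0 0 0 0 0; 0 -0.09 0 0 0 0 0.5; 0 -0.11 0 0 0 0 1; 0 -0.12 0 0 0 0 1; 0 -0.12 0 0 0 0 1; 0 -0.12 0 0 0 0 1")

```text
t: 10.0
eef_pos: [0.5887, -0.0455, 0.1622]
tcp_rot: [-1.568, 0.001, 0.072]
ft_force: [0.4, 0.2, -0.0]
width: 0.0854
```

Run:
```python
from h import *
import cv2,pickle
st(); T,M=wT(); im=capture("wrist"); pickle.dump((T,M),open("w4.pkl","wb"));cv2.imwrite("pics/w4.png",im[:,:,::-1])
```

```text
t 10.0 pos [ 0.5887 -0.0455  0.1622] zyaw 94.14 F [ 0.38  0.25 -0.02] w 0.0854 j [-0.15  0.32  1.77  0.    1.05 -1.8 ]
```

View pics/w4.png

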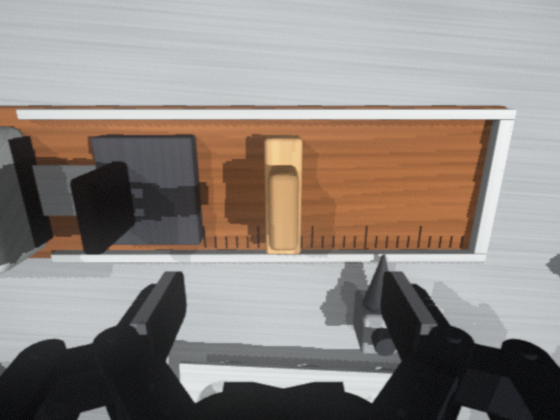

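Run:
```python
import cv2
a=cv2.imread("pics/w4.png")
cv2.imwrite("pics/z7.png",cv2.resize(a[95:275,60:310],None,fx=3.2,fy=3.2,interpolation=cv2.INTER_CUBIC))
```

```text
(no output)
```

View pics/z7.png

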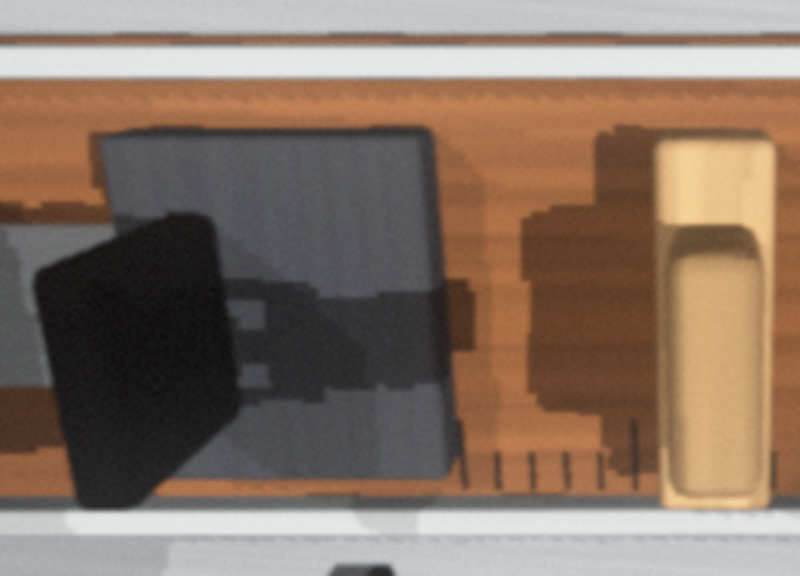

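Run:
```python
from h import *
import pickle
T,M=pickle.load(open("w4.pkl","rb"))
w=lambda x,y,z:ray("wrist",(60+(x-1.1)/3.2,95+(y-1.1)/3.2),z,T)
foot=[w(655,135,.038),w(777,135,.038),w(661,506,.038),w(771,506,.038)]
rib=[w(668,252,.074),w(763,252,.074),w(671,496,.074),w(760,496,.074)]
A=w(431,133,.031);B=w(448,475,.031);F=(A+B)/2
yaw=np.radians(94.1); d=np.array([np.cos(yaw),np.sin(yaw),0]);n=np.array([-d[1],d[0],0])
r=w(400,47,.022);q=w(300,536,.022)
for c in foot+rib+[A,B,r,q,w(36,272,.09),w(80,507,.09),w(137,507,.09)]: print((d@(c-F)*1e3).round(1),(n@(c-F)*1e3).round(1))
print(F,"grip pt",F-.06*d+n*((n@(r-F)+n@(q-F))/2))
```

```text
57.1 46.7
86.5 46.7
57.1 -52.3
86.7 -52.3
61.2 26.3
81.7 26.2
61.2 -31.8
81.9 -31.8
1.4 46.2
-1.4 -46.2
-6.8 66.3
-47.9 -69.6
-65.5 25.9
-66.2 -26.5
-53.9 -26.5
[ 0.59185066 -0.11626586  0.031     ] grip pt [ 0.59779912 -0.17599342  0.031     ]
```

Run:
```python
from h import *
st(); plan((.5965,-.176,.0513),94.1)
```

```text
t 10.05 pos [ 0.5883 -0.0454  0.1615] zyaw 94.14 F [-0.8   0.27 -0.57] w 0.0857 j [-0.15  0.32  1.77  0.    1.05 -1.8 ]
shift [-0.001   0.1098 -0.1312] rot [-0.19  0.04 -0.13]
```

Request:
move_arm(motion="-0.001 0 -0.03 0 0 0 1; -0.001 0 -0.06 0 0 0 1; -0.001 0 -0.09 0 0 0 1; -0.001 0 -0.115 0 0 0 1; -0.001 0 -0.127 0 0 0 1; -0.001 0 -0.131 0 0 0 1; -0.001 0.01 -0.131 0 0 0 1; -0.001 0.03 -0.131 0 0 0 1; -0.001 0.055 -0.131 0 0 0 1; -0.001 0.075 -0.131 0 0 0 1; -0.001 0.09 -0.131 0 0 0 1; -0.001 0.1 -0.131 0 0 0 1; -0.001 0.107 -0.131 0 0 0 1; -0.001 0.11 -0.131 0 0 0 1; -0.001 0.11 -0.131 0 0 0 1; -0.001 0.11 -0.131 0 0 0 1")

```text
t: 11.65
eef_pos: [0.5972, -0.1761, 0.052]
tcp_rot: [-1.568, 0.001, 0.072]
ft_force: [-0.3, -0.3, 0.2]
width: 0.0856
```

Run:
```python
from h import *
import cv2
st(); plan((.5965,-.176,.0513),94.1)
im=capture("wrist");cv2.imwrite("pics/w5.png",im[:,:,::-1])
```

```text
t 11.65 pos [ 0.5972 -0.1761  0.052 ] zyaw 94.14 F [-0.31 -0.35  0.21] w 0.0856 j [-0.36  0.52  1.74  0.    0.88 -2.  ]
shift [-0.0007  0.0007  0.0002] rot [-0.15  0.04 -0.05]
```

View pics/w5.png

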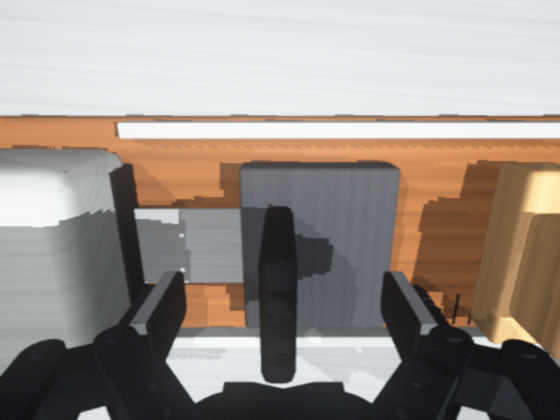

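Request:
move_arm(motion="0 0 -0.001 0 0 0 0.4; 0 0 -0.001 0 0 0 0; 0 0 -0.001 0 0 0 -0.3; 0 0 -0.001 0 0 0 -0.5; 0 0 -0.001 0 0 0 -0.7; 0 0 -0.001 0 0 0 -0.9; 0 0 -0.001 0 0 0 -1; 0 0 -0.001 0 0 0 -1; 0 0 -0.001 0 0 0 -1; 0 0 -0.001 0 0 0 -1; 0 0 -0.001 0 0 0 -1; 0 0 -0.001 0 0 0 -1")

```text
t: 12.9
eef_pos: [0.5973, -0.1773, 0.0522]
tcp_rot: [-1.569, 0.001, 0.072]
ft_force: [-1.8, -2.3, 2.4]
width: 0.0136
```

Run:
```python
from h import *
import cv2,pickle
st()
im=capture("wrist");cv2.imwrite("pics/w6.png",im[:,:,::-1])
im=capture("top");cv2.imwrite("pics/t6.png",cv2.resize(im[130:245,270:470,::-1],None,fx=4,fy=4,interpolation=cv2.INTER_CUBIC))
```

```text
t 12.9 pos [ 0.5973 -0.1773  0.0522] zyaw 94.14 F [-1.84 -2.31  2.37] w 0.0136 j [-0.36  0.52  1.74  0.    0.88 -2.  ]
```

View pics/w6.png

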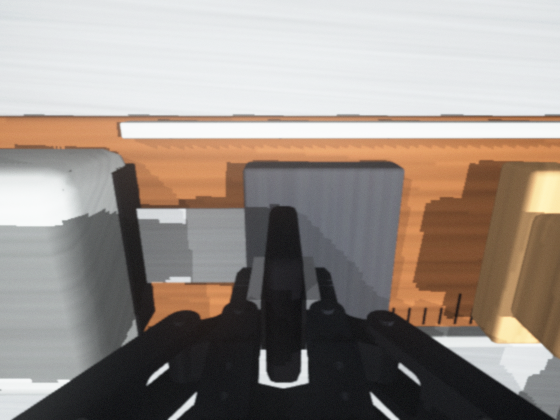

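View pics/t6.png

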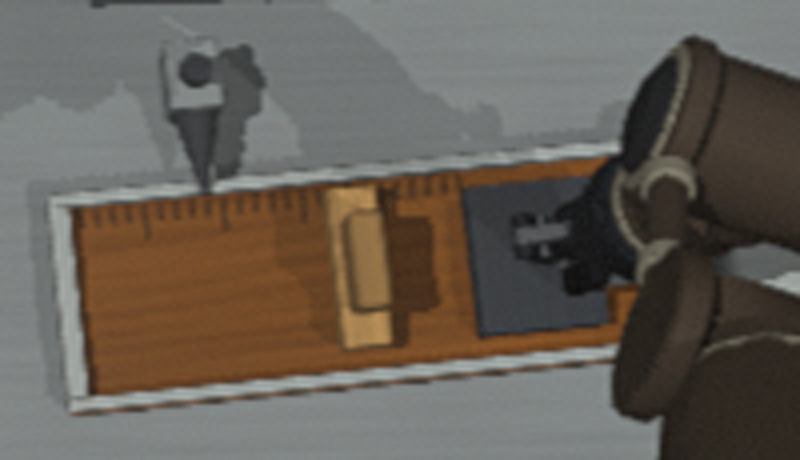

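Request:
move_arm(motion="0 0 0.004 0 0 0 -1; 0 0 0.01 0 0 0 -1; 0 0 0.018 0 0 0 -1; 0 0 0.026 0 0 0 -1; 0 0 0.034 0 0 0 -1; 0 0 0.042 0 0 0 -1; 0 0 0.048 0 0 0 -1; 0 0 0.052 0 0 0 -1; 0 0 0.055 0 0 0 -1; 0 0 0.058 0 0 0 -1; 0 0 0.061 0 0 0 -1; 0 0 0.065 0 0 0 -1; 0 0 0.07 0 0 0 -1; 0 0 0.076 0 0 0 -1; 0 0 0.082 0 0 0 -1; 0 0 0.088 0 0 0 -1; 0 0 0.094 0 0 0 -1; 0 0 0.098 0 0 0 -1; 0 0 0.1 0 0 0 -1; 0 0 0.1 0 0 0 -1")

```text
t: 15.0
eef_pos: [0.5901, -0.078, 0.0522]
tcp_rot: [-1.569, 0.001, 0.073]
ft_force: [0.9, -5.4, -0.7]
width: 0.0134
```

Run:
```python
from h import *
import cv2,pickle
st()
im=capture("top");cv2.imwrite("pics/t7.png",cv2.resize(im[130:245,270:470,::-1],None,fx=4,fy=4,interpolation=cv2.INTER_CUBIC))
```

```text
t 15.0 pos [ 0.5901 -0.078   0.0522] zyaw 94.16 F [ 0.89 -5.37 -0.74] w 0.0134 j [-0.21  0.48  1.81  0.    0.86 -1.85]
```

View pics/t7.png

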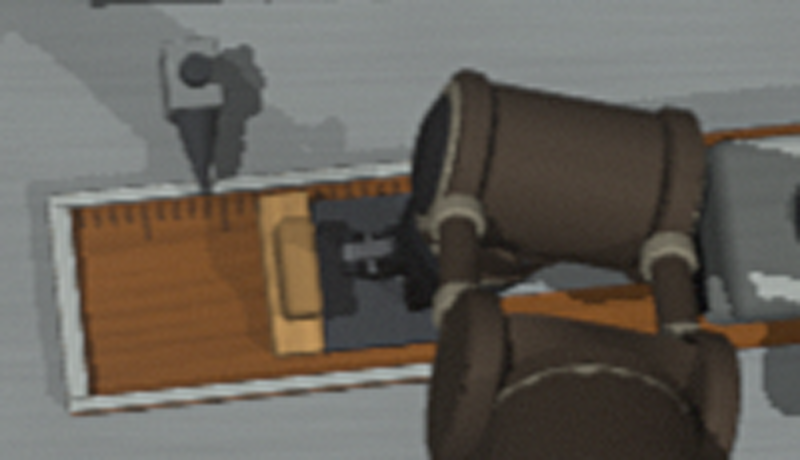

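Request:
move_arm(motion="0 0 0.002 0 0 0 -1; 0 0 0.005 0 0 0 -1; 0 0 0.009 0 0 0 -1; 0 0 0.014 0 0 0 -1; 0 0 0.019 0 0 0 -1; 0 0 0.024 0 0 0 -1; 0 0 0.029 0 0 0 -1; 0 0 0.034 0 0 0 -1; 0 0 0.039 0 0 0 -1; 0 0 0.043 0 0 0 -1; 0 0 0.046 0 0 0 -1; 0 0 0.048 0 0 0 -1; 0 0 0.049 0 0 0 -1; 0 0 0.05 0 0 0 -1; 0 0 0.05 0 0 0 -1; 0 0 0.05 0 0 0 -1; 0 0 0.05 0 0 0 -1")

```text
t: 16.75
eef_pos: [0.5866, -0.0296, 0.0522]
tcp_rot: [-1.571, 0.001, 0.073]
ft_force: [1.4, -8.0, -0.3]
width: 0.0134
```

Run:
```python
from h import *
import cv2,pickle
st()
im=capture("top");cv2.imwrite("pics/t8.png",cv2.resize(im[150:225,290:370,::-1],None,fx=8,fy=8,interpolation=cv2.INTER_CUBIC))
T,M=wT(); pickle.dump((T,M),open("w8.pkl","wb"))
im=capture("wrist");cv2.imwrite("pics/w8.png",im[:,:,::-1])
im=capture("scene");cv2.imwrite("pics/s8.png",im[:,:,::-1]);cv2.imwrite("pics/s8z.png",cv2.resize(im[130:240,140:290,::-1],None,fx=5,fy=5,interpolation=cv2.INTER_CUBIC))
```

```text
t 16.75 pos [ 0.5866 -0.0296  0.0522] zyaw 94.16 F [ 1.41 -8.04 -0.34] w 0.0134 j [-0.12  0.46  1.83 -0.    0.85 -1.77]
```

View pics/t8.png

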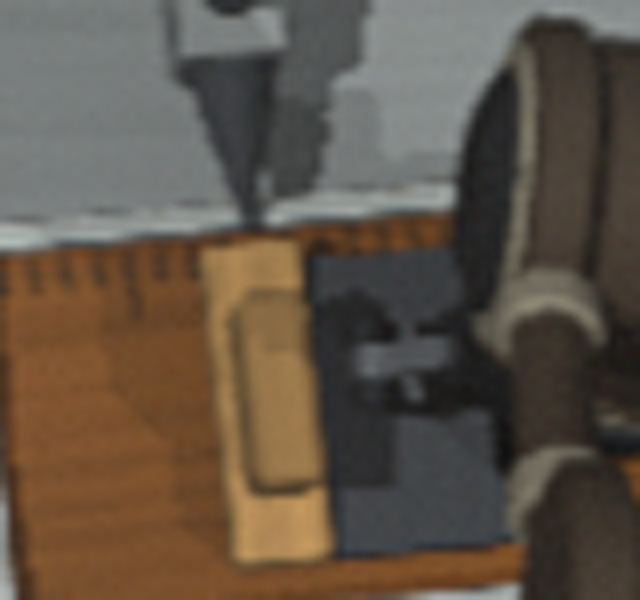

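View pics/w8.png

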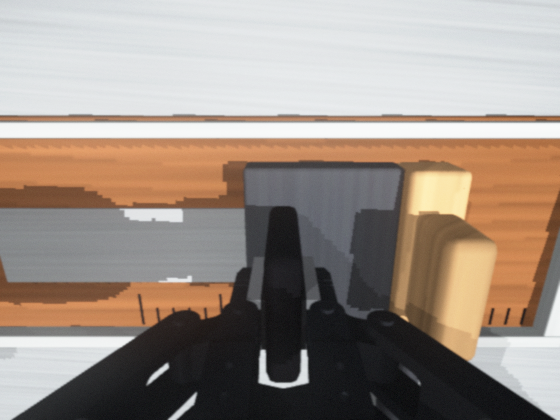

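View pics/s8z.png

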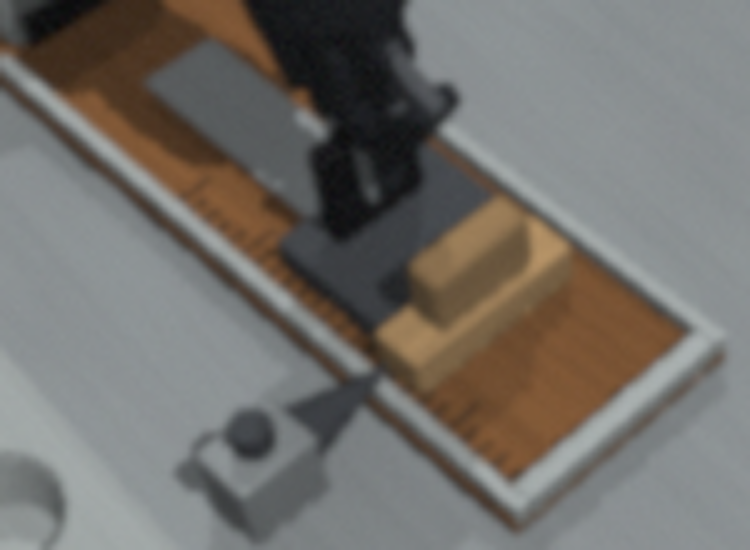

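Run:
```python
import cv2
a=cv2.imread("pics/w4.png")
cv2.imwrite("pics/z9.png",cv2.resize(a[220:280,330:430],None,fx=8,fy=8,interpolation=cv2.INTER_CUBIC))
a=cv2.imread("pics/top0.png")
cv2.imwrite("pics/z10.png",cv2.resize(a[160:225,310:400],None,fx=8,fy=8,interpolation=cv2.INTER_CUBIC))
```

```text
(no output)
```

View pics/z9.png

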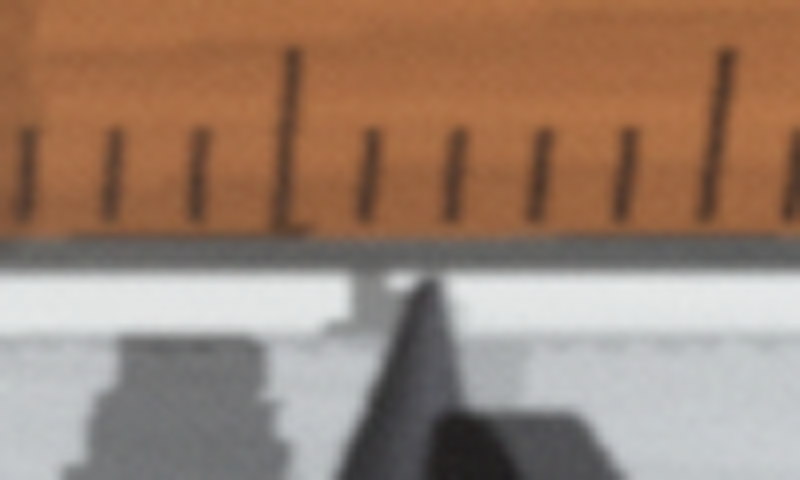

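View pics/z10.png

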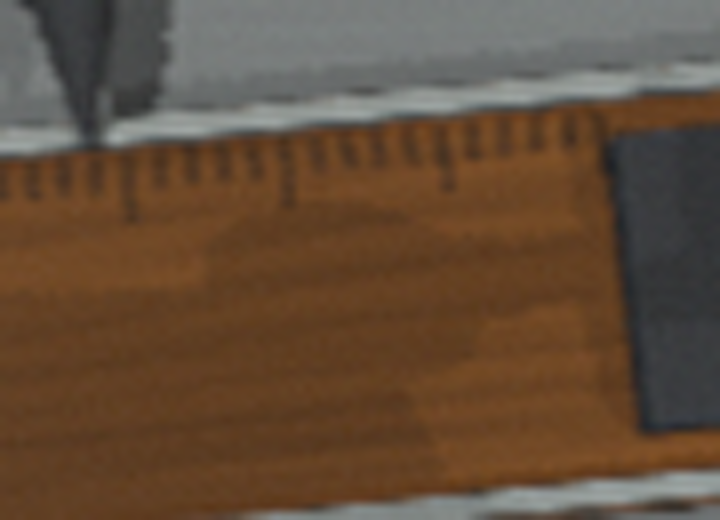

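Run:
```python
from h import *
import pickle
yaw=np.radians(94.15); d=np.array([np.cos(yaw),np.sin(yaw),0])
T,M=pickle.load(open("w4.pkl","rb"))
w=lambda x,y,z:ray("wrist",(330+(x-3.5)/8,220+(y-3.5)/8),z,T)
w_=lambda x,y,z:ray("wrist",(60+(x-1.1)/3.2,95+(y-1.1)/3.2),z,T)
P=w(430,278,.028);t150=w(289,130,.012);t200=w(715,130,.012); F=(w_(431,133,.031)+w_(448,475,.031))/2
t0=w_(461,450,.012)
print("w4",d@(P-t150)+.15,d@(P-t200)+.2,d@(P-F),"t0->150",d@(t150-t0),"slide vs t0",d@(F-t0))
z=lambda x,y,h:ray("top",(310+(x-3.5)/8,160+(y-3.5)/8),h)
P=z(92,143,.028);F=(z(612,140,.031)+z(645,430,.031))/2
print("top0",d@(P-F),[d@(P-z(x,y,.012))+v for x,y,v in((130,185,.15),(289,170,.1),(448,155,.05))])
z=lambda x,y,h:ray("top",(290+(x-3.5)/8,150+(y-3.5)/8),h)
P=z(253,220,.028)
for h in(.031,.038): print("t8 remaining",h,d@(P-(z(306,258,h)+z(335,555,h))/2), [d@(P-z(*p,h)) for p in((306,258),(335,555))])
q=lambda x,y,h:ray("scene",(140+(x-2)/5,130+(y-2)/5),h)
print("s8",d@(q(383,373,.028)-q(374,327,.031)))
```

```text
w4 0.1629641140252531 0.16320191765053083 0.16169491420140422 t0->150 0.15080197770013773 slide vs t0 0.00207117752398658
top0 0.16082929616204306 [np.float64(0.16237605721702733), np.float64(0.1628629988553947), np.float64(0.16347583402322413)]
t8 remaining 0.031 0.014132555163937875 [np.float64(0.014747615920963648), np.float64(0.01351749440691211)]
t8 remaining 0.038 0.013221385105517664 [np.float64(0.013833165000649572), np.float64(0.01260960521038576)]
s8 0.020975930213538007
```

Run:
```python
import cv2
a=cv2.imread("pics/w4.png")
b=cv2.resize(a[125:255,170:230],None,fx=6,fy=4.5,interpolation=cv2.INTER_CUBIC)
a=cv2.imread("pics/top0.png")
c=cv2.resize(a[170:220,370:405],None,fx=10,fy=11.7,interpolation=cv2.INTER_CUBIC)
import numpy as np
b=b[:585];c=c[:585]
cv2.imwrite("pics/z11.png",cv2.convertScaleAbs(np.hstack([b,c]),alpha=1.6,beta=10)); print(b.shape,c.shape)
```

```text
(585, 360, 3) (585, 350, 3)
```

View pics/z11.png

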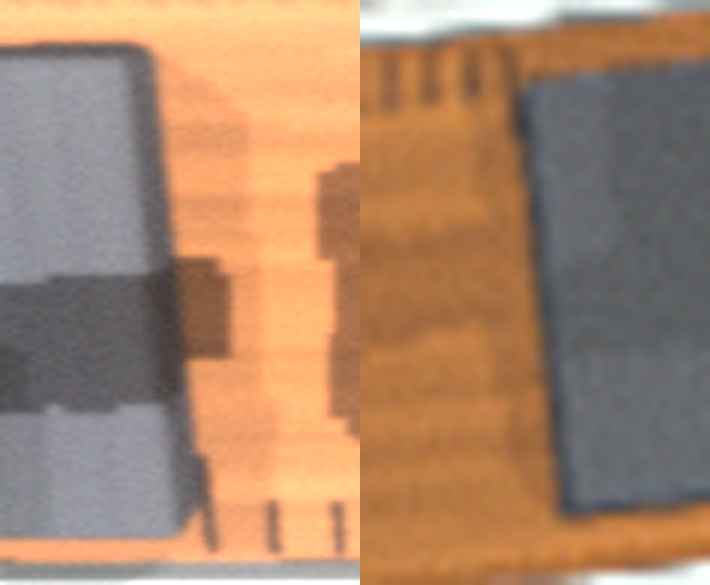

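Run:
```python
from h import *
import pickle
yaw=np.radians(94.15); d=np.array([np.cos(yaw),np.sin(yaw),0])
T,M=pickle.load(open("w4.pkl","rb"))
w=lambda x,y,z:ray("wrist",(170+(x-2.5)/6,125+(y-1.75)/4.5),z,T)
w9=lambda x,y,z:ray("wrist",(330+(x-3.5)/8,220+(y-3.5)/8),z,T)
P=w9(430,278,.028)
for n,a,b,h in(("top",(129,70),(175,510),.031),("bot",(154,70),(194,500),.013)):
    print(n,[d@(P-w(*p,h)) for p in(a,b)])
print("t0",d@(P-w(211,525,.012)),d@(P-w(274,525,.012))+.01)
z=lambda x,y,h:ray("top",(370+(x-360-4.5)/10,170+(y-5.35)/11.7),h)
P=ray("top",(310+(92-3.5)/8,160+(143-3.5)/8),.028)
print("top0",[d@(P-z(*p,.031)) for p in((537,100),(572,490))],[d@(P-z(*p,.013)) for p in((525,100),(562,490))],d@(P-z(511,65,.012)))
```

```text
top [np.float64(0.163045607546582), np.float64(0.16358960185209828)]
bot [np.float64(0.1642299911930029), np.float64(0.16522014821460626)]
t0 0.16325197475158046 0.1634425440757267
top0 [np.float64(0.16384357391496257), np.float64(0.16242341076564676)] [np.float64(0.16520454774697743), np.float64(0.16428549376516105)] 0.16282957469146997
```

Request:
move_arm(motion="0 0 0.003 0 0 0 -1; 0 0 0.006 0 0 0 -1; 0 0 0.009 0 0 0 -1; 0 0 0.011 0 0 0 -1; 0 0 0.012 0 0 0 -1; 0 0 0.0125 0 0 0 -1; 0 0 0.0125 0 0 0 -1; 0 0 0.0125 0 0 0 -1")

```text
t: 17.7
eef_pos: [0.5858, -0.0187, 0.0523]
tcp_rot: [-1.573, 0.001, 0.072]
ft_force: [0.3, -9.0, -0.2]
width: 0.0132
```

Run:
```python
from h import *
import cv2,pickle
st()
im=capture("top");cv2.imwrite("pics/top9.png",im[:,:,::-1]);cv2.imwrite("pics/t9.png",cv2.convertScaleAbs(cv2.resize(im[165:225,300:360,::-1],None,fx=10,fy=10,interpolation=cv2.INTER_CUBIC),alpha=1.5))
T,M=wT(); pickle.dump((T,M),open("w9.pkl","wb"))
im=capture("wrist");cv2.imwrite("pics/w9.png",im[:,:,::-1])
```

```text
t 17.7 pos [ 0.5858 -0.0187  0.0523] zyaw 94.15 F [ 0.31 -8.98 -0.25] w 0.0132 j [-0.1   0.46  1.83 -0.    0.85 -1.75]
```

View pics/t9.png

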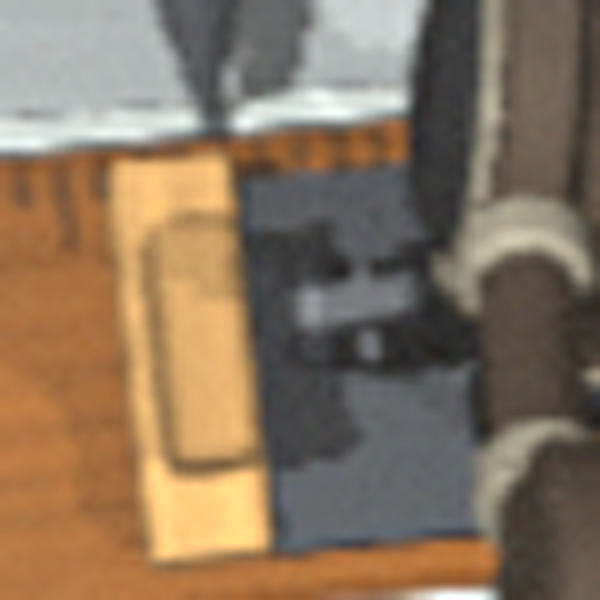

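View pics/w9.png

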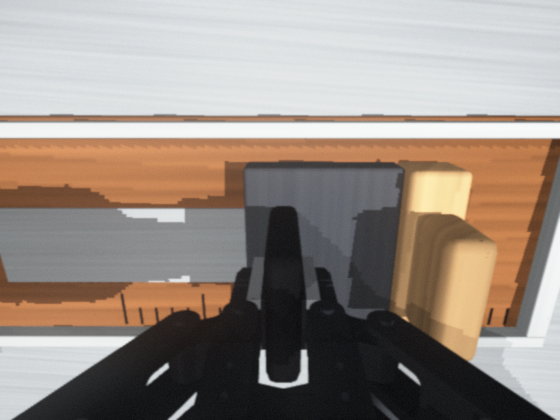

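Run:
```python
import cv2,numpy as np
a=cv2.imread("pics/w9.png")
b=cv2.resize(a[150:200,370:430],None,fx=10,fy=5,interpolation=cv2.INTER_CUBIC)
c=cv2.resize(a[285:335,110:230],None,fx=5,fy=5,interpolation=cv2.INTER_CUBIC)
cv2.imwrite("pics/z12.png",cv2.convertScaleAbs(np.vstack([b,c]),alpha=1.4))
```

```text
(no output)
```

View pics/z12.png

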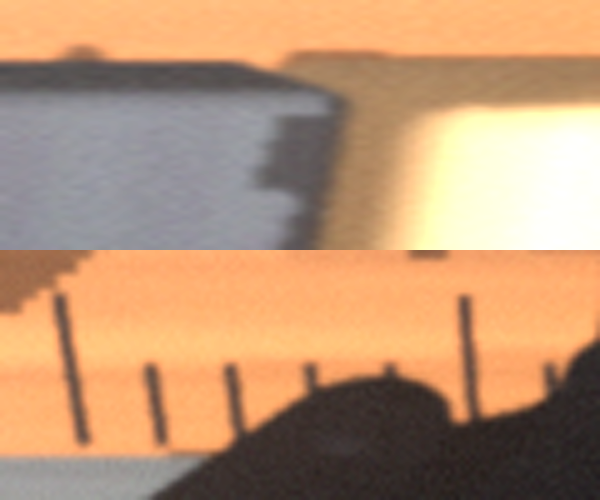

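Run:
```python
from h import *
import pickle
yaw=np.radians(94.15); d=np.array([np.cos(yaw),np.sin(yaw),0])
T,M=pickle.load(open("w9.pkl","rb"))
b=lambda x,y,h:ray("wrist",(370+(x-4.5)/10,150+(y-2)/5),h,T)
c=lambda x,y,h:ray("wrist",(110+(x-2)/5,285+(y-250-2)/5),h,T)
t50=c(75,395,.012);t100=c(470,395,.012);print("spacing",d@(t100-t50))
for p in((345,97),(335,150),(320,240)): f=b(*p,.031); print(d@(f-t50)+.05,d@(f-t100)+.1)
z=lambda x,y,h:ray("top",(300+(x-4.5)/10,165+(y-4.5)/10),h)
P=z(215,132,.028)
for h in(.031,.038): print([d@(P-z(*p,h)) for p in((238,165),(256,350),(274,545))])
# home pose same feature via w6? TCP-relative
print(d@(b(335,150,.031)-M[:3,3]))
```

```text
spacing 0.049895671128223726
0.20916203956288437 0.20926636843466062
0.20926853103934284 0.20937285991111915
0.20955383860510235 0.20965816747687865
[np.float64(0.004438388326073475), np.float64(0.003844661843672263), np.float64(0.002984089658779254)]
[np.float64(0.0035817505504895696), np.float64(0.0029911911285279034), np.float64(0.002135209414504767)]
0.05935404955977969
```

Request:
move_arm(motion="0 0 0.001 0 0 0 -1; 0 0 0.002 0 0 0 -1; 0 0 0.003 0 0 0 -1; 0 0 0.004 0 0 0 -1; 0 0 0.0045 0 0 0 -1; 0 0 0.005 0 0 0 -1; 0 0 0.005 0 0 0 -1; 0 0 0.005 0 0 0 -1; 0 0 0.005 0 0 0 -1")

```text
t: 18.7
eef_pos: [0.5856, -0.0153, 0.0523]
tcp_rot: [-1.575, 0.001, 0.072]
ft_force: [-0.1, -9.2, 0.1]
width: 0.0135
```

Run:
```python
from h import *
import cv2,pickle
st()
im=capture("top");cv2.imwrite("pics/top10.png",im[:,:,::-1])
t=cv2.resize(im[165:225,300:350,::-1],None,fx=8,fy=8,interpolation=cv2.INTER_CUBIC)
T,M=wT(); pickle.dump((T,M),open("w10.pkl","wb"))
a=capture("wrist")[:,:,::-1];cv2.imwrite("pics/w10.png",a)
b=cv2.resize(a[150:200,370:430],None,fx=6,fy=5,interpolation=cv2.INTER_CUBIC)
c=cv2.resize(a[285:335,105:180],None,fx=5,fy=4.6,interpolation=cv2.INTER_CUBIC)
import numpy as np
r=np.zeros((480,375,3),np.uint8); r[:250,:360]=b; r[250:]=c
cv2.imwrite("pics/z13.png",cv2.convertScaleAbs(np.hstack([t,r]),alpha=1.5))
```

```text
t 18.7 pos [ 0.5856 -0.0153  0.0523] zyaw 94.13 F [-0.11 -9.18  0.09] w 0.0135 j [-0.1   0.46  1.83 -0.01  0.85 -1.74]
```

View pics/z13.png

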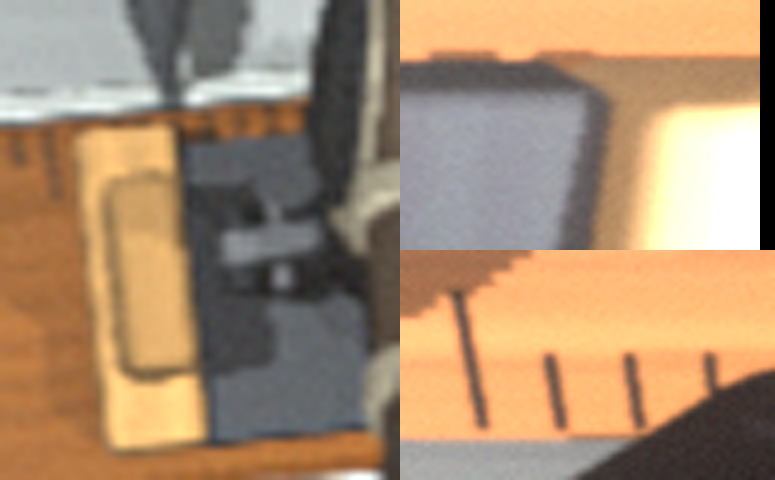

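Run:
```python
from h import *
import pickle
yaw=np.radians(94.15); d=np.array([np.cos(yaw),np.sin(yaw),0])
T,M=pickle.load(open("w10.pkl","rb"))
b=lambda x,y,h:ray("wrist",(370+(x-400-2.5)/6,150+(y-2)/5),h,T)
c=lambda x,y,h:ray("wrist",(105+(x-400-2)/5,285+(y-250-1.8)/4.6),h,T)
t0=c(475,380,.012);t10=c(557,390,.012);t20=c(635,390,.012);print("spacing",d@(t10-t0),d@(t20-t0))
for p in((607,97),(603,150),(593,240)): f=b(*p,.031); print(d@(f-t0),d@(f-t10)+.01,d@(f-t20)+.02)
z=lambda x,y,h:ray("top",(300+(x-3.5)/8,165+(y-3.5)/8),h)
P=z(172,103,.028)
for h in(.031,.038): print([d@(P-z(*p,h)) for p in((182,132),(193,260),(206,438))])
```

```text
spacing 0.010148733120530235 0.020035791874237523
0.16241450247509628 0.16226576935456605 0.16237871060085873
0.1626837178230561 0.1625349847025259 0.16264792594881858
0.16288555347851963 0.16273682035798942 0.1628497616042821
[np.float64(0.0017507207289147097), np.float64(0.0007961269256919565), np.float64(-0.001227495452480117)]
[np.float64(0.0009077991053588422), np.float64(-4.170269614317329e-05), np.float64(-0.0020545306520207045)]
```

Request:
move_arm(motion="0 0 0.0018 0 0 0 -1; 0 0 0.0018 0 0 0 -1; 0 0 0.0018 0 0 0 -1; 0 0 0.0018 0 0 0 -1; 0 0 0.0018 0 0 0 -1; 0 0 0.0018 0 0 0 -1; 0 0 0.0018 0 0 0 -1; 0 0 0.0018 0 0 0 -1; 0 0 0.0018 0 0 0 -1; 0 0 0.0018 0 0 0 -1; 0 0 0.0018 0 0 0 -1; 0 0 0.0018 0 0 0 -1; 0 0 0.0018 0 0 0 -1; 0 0 0.0018 0 0 0 -1; 0 0 0.0018 0 0 0 -1; 0 0 0.0018 0 0 0 -1")

```text
t: 20.4
eef_pos: [0.5856, -0.015, 0.0523]
tcp_rot: [-1.576, 0.001, 0.072]
ft_force: [0.8, -10.2, -0.6]
width: 0.0134
```

Request:
move_arm(motion="0 0 0 0 0 0 -1; 0 0 -0.002 0 0 0 -1; 0 0 -0.005 0 0 0 -1; 0 0 -0.01 0 0 0 -1; 0 0 -0.016 0 0 0 -1; 0 0 -0.022 0 0 0 -1; 0 0 -0.028 0 0 0 -1; 0 0 -0.034 0 0 0 -1; 0 0 -0.04 0 0 0 -1; 0 0 -0.046 0 0 0 -1; 0 0 -0.052 0 0 0 -1; 0 0 -0.058 0 0 0 -1; 0 0 -0.064 0 0 0 -1; 0 0 -0.07 0 0 0 -1; 0 0 -0.076 0 0 0 -1; 0 0 -0.082 0 0 0 -1; 0 0 -0.088 0 0 0 -1; 0 0 -0.093 0 0 0 -1; 0 0 -0.096 0 0 0 -1; 0 0 -0.097 0 0 0 -1")

```text
t: 22.4
eef_pos: [0.5925, -0.112, 0.0523]
tcp_rot: [-1.576, 0.0, 0.071]
ft_force: [1.4, -4.4, -3.5]
width: 0.0136
```

Run:
```python
from h import *
import cv2
st()
im=capture("top");cv2.imwrite("pics/t11.png",cv2.resize(im[130:245,270:470,::-1],None,fx=4,fy=4,interpolation=cv2.INTER_CUBIC))
```

```text
t 22.4 pos [ 0.5925 -0.112   0.0523] zyaw 94.06 F [ 1.45 -4.35 -3.49] w 0.0136 j [-0.26  0.49  1.79 -0.01  0.86 -1.89]
```

View pics/t11.png

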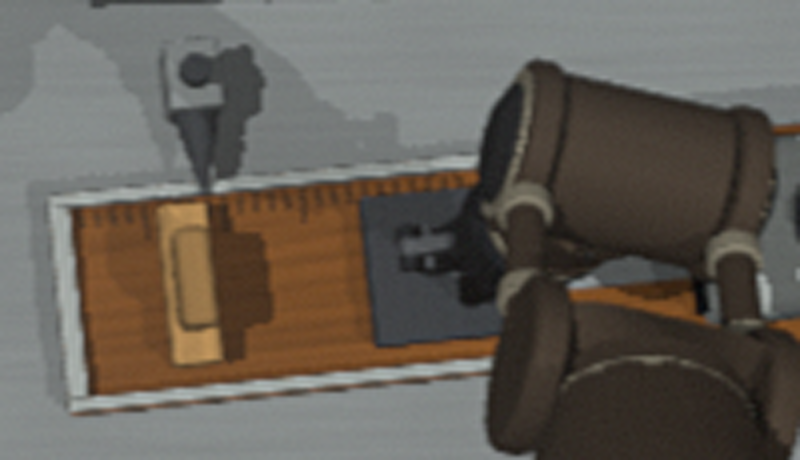

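Request:
move_arm(motion="0 0 -0.004 0 0 0 -1; 0 0 -0.009 0 0 0 -1; 0 0 -0.015 0 0 0 -1; 0 0 -0.021 0 0 0 -1; 0 0 -0.027 0 0 0 -1; 0 0 -0.033 0 0 0 -1; 0 0 -0.039 0 0 0 -1; 0 0 -0.045 0 0 0 -1; 0 0 -0.05 0 0 0 -1; 0 0 -0.055 0 0 0 -1; 0 0 -0.059 0 0 0 -1; 0 0 -0.062 0 0 0 -1; 0 0 -0.064 0 0 0 -1; 0 0 -0.065 0 0 0 -1; 0 0 -0.066 0 0 0 -1; 0 0 -0.0665 0 0 0 -1; 0 0 -0.0665 0 0 0 -1; 0 0 -0.0665 0 0 0 -1")

```text
t: 24.25
eef_pos: [0.5973, -0.1781, 0.0523]
tcp_rot: [-1.576, 0.0, 0.071]
ft_force: [4.8, -1.9, -8.7]
width: 0.013
```

Run:
```python
from h import *
import cv2
st()
im=capture("wrist");cv2.imwrite("pics/w12.png",im[:,:,::-1])
```

```text
t 24.25 pos [ 0.5973 -0.1781  0.0523] zyaw 94.06 F [ 4.77 -1.85 -8.72] w 0.013 j [-0.36  0.52  1.74 -0.01  0.88 -2.  ]
```

View pics/w12.png

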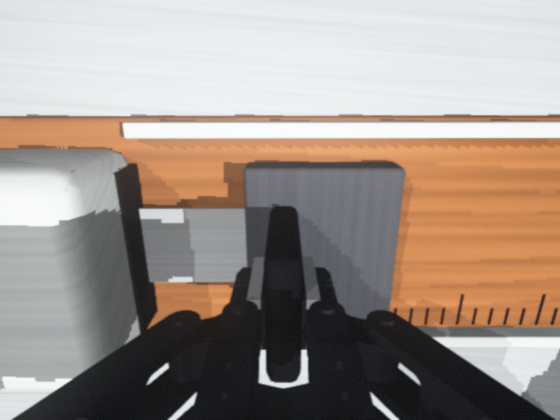

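Request:
move_arm(motion="0.0004 0.0007 -0.0008 0 0 0 -1; 0.0006 0.001 -0.0012 0 0 0 -1; 0.0006 0.001 -0.0016 0 0 0 -1; 0.0006 0.001 -0.002 0 0 0 -1; 0.0006 0.001 -0.002 0 0 0 -1; 0.0006 0.001 -0.002 0 0 0 -1")

```text
t: 24.9
eef_pos: [0.5973, -0.1784, 0.0522]
tcp_rot: [-1.573, 0.002, 0.071]
ft_force: [-2.2, 5.4, 5.9]
width: 0.0131
```

Request:
move_arm(motion="0 0 0 0 0 0 -0.6; 0 0 0 0 0 0 -0.5; 0 0 0 0 0 0 -0.3; 0 0 0 0 0 0 0; 0 0 0 0 0 0 0.3; 0 0 0 0 0 0 0.3; 0 0 0 0 0 0 0.3; 0 -0.01 0 0 0 0 0.3; 0 -0.03 0 0 0 0 0.3; 0 -0.06 0 0 0 0 0.3; 0 -0.1 0 0 0 0 0.3; 0 -0.13 0 0 0 0 0.3; 0 -0.15 0 0 0 0 0.3; 0 -0.16 0 0 0 0 0.3; 0 -0.16 0 0 0 0 0.3; 0 -0.16 0 0 0 0 0.3")

```text
t: 26.5
eef_pos: [0.597, -0.1778, 0.2113]
tcp_rot: [-1.572, 0.003, 0.071]
ft_force: [0.6, 0.1, -1.4]
width: 0.0555
```

Run:
```python
from h import *
import cv2
st()
im=capture("wrist");cv2.imwrite("pics/w13.png",im[:,:,::-1])
im=capture("top");cv2.imwrite("pics/t13.png",im[:,:,::-1])
im=capture("scene");cv2.imwrite("pics/s13.png",im[:,:,::-1])
```

```text
t 26.5 pos [ 0.597  -0.1778  0.2113] zyaw 94.05 F [ 0.63  0.07 -1.38] w 0.0555 j [-0.36  0.32  1.65 -0.    1.17 -2.  ]
```

View pics/w13.png

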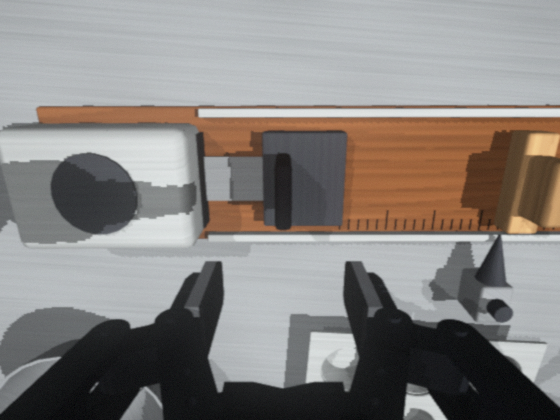

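View pics/t13.png

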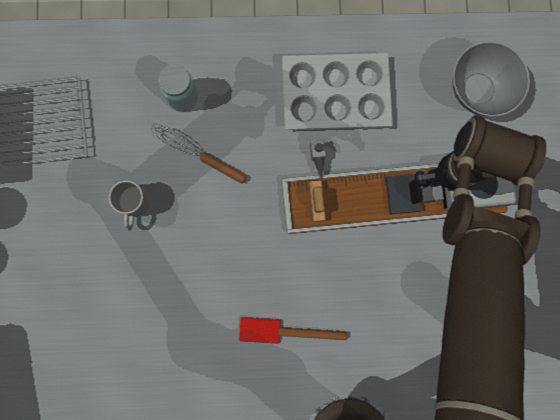

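View pics/s13.png

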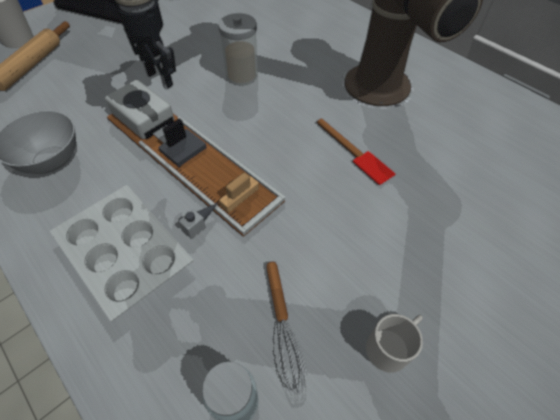

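The wrist view shows the slide home (front edge near column 347). The bar is standing square with its rear face at the pointer tip (tip at (499,236), bar's rear foot edge at about (502,232)). In the top view, the whisk (245,180) and mug (126,198) are where they started.

```bash
python3 -c "
from rig import arm
print(arm.sign_off())"
```

```text
the job is handed in; nothing more can be done
None
```

The job is done and handed in at about 26.7 s; the sign-off gave no verdict.

- **Placing the bar:** I stood it across the channel, flat on its floor, 72 mm ahead of the slide at home, and let go.
- **Pull and hold:** I pulled the slide out by its handle to about 162.5–163 mm and held it for over a second. The pointer tip measured 162.5–163.5 mm. The hold was steady to about 0.3 mm, with a 9–10 N spring load.
- **Return:** I walked the slide back at about 60 mm/s until the force reversed against the home stop, then opened the gripper and lifted clear.

**Last checks:** the final pictures show the slide home, the bar upright with its rear face at the pointer tip, and the whisk and mug where they started.

**Disagreements:**
- My early slide-edge readings of the marked length came out 2–3 mm short, because I had picked the bottom edge of the slide's front face.
- One scene-camera reading of the remaining distance was about 7 mm off because the bar hid the slide's edge. I discarded it.
- At the hold, the overhead view put the slide's front edge anywhere from about 2 mm short of the tip to 2 mm past it, depending on the edge point used. The floor ticks and the arm's travel agreed to within about 1 mm.

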